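Hang the rinsed tin on the draining peg

ROBOT

A 6-joint arm with a two-finger parallel gripper is mounted at the origin on a cart in front of the work surface, level with it; the furniture and walls round the work are solid. World frame = base frame: x ahead of the robot, y to its left, z up, the work surface at z = 0. Lengths are in m, angles in degrees, forces in N, time in s.
With the tool pointing down it reaches from about 0.4 to 0.825 m from the base axis. Payload 7 kg.
Tool frame: the origin (TCP) lies at the very end of the fingers, on their centre line; the grasp point (between the pads) lies 19 mm behind it; z points along the fingers, y is the line along which they close (so a half turn about z gives the same grasp; the last joint's range is limited). The gripper opens to 88 mm and grips with 3 to 60 N. Pads are 19 mm wide; open, the fingers measure 130 mm over their backs; the gripper's body (78 mm by 193 mm) begins 47 mm behind the grasp point.
Start: joints at [-48.696, 20.546, 0.682, 0, -70.136, -16.507], TCP at [0.283, -0.613, 0.227] pointing down, gripper open.
Joint ranges: [-176.03, 176.03], [-82.01, 121.73], [-58.28, 71.71], [-173.87, 95.51], [-174.79, -0.11], [-173.66, 173.66]. Speed limits (degrees/s): [136.94, 136.94, 172.46, 180, 180, 180].

INTERFACE

Orientations are given as [roll, pitch, yaw] about the fixed x, y, z axes, in that order (R = Rz(yaw) Ry(pitch) Rx(roll)).
In Python, from bench import read_state, snapshot, job_done gives the robot as it stands.
- The arm moves only by the shell command python3 -m handwheel 'ROWS' [OPENING]. ROWS is JSON, a list of rows, each a list of 4 numbers: the shift along the tool's x, y, z normalised to -1 to 1, where 1 is 750 mm, then the turn about the tool's z normalised to -1 to 1, where 1 is 0.08 rad. A call has 1 to 8 rows; each row shifts and turns the commanded pose from where the row before left it, along the tool's axes as they then stand; what a row does not reach is not made up. A row lasts 1/12 s, in which the tool goes at most 41.7 mm and 7.16 degrees, less where a joint would pass 70% of its speed; a pose out of reach is approached as far as the arm can. A call with a number of a shift or a turn outside -1 to 1 is refused whole. A call with a gripper value outside its range is refused whole. OPENING is the opening, from -1 (shut) to 1 (fully open), set as the call begins (- or left out, the last holds). The fingers move at their own pace and stop on an object; the grip force is fixed at half the most. Time passes only in rows, so rows that do not move let the fingers close. It gives the time, the measured TCP pose, the force, the opening and the grip force at its end, in the units of the state.
- read_state(): the state, without advancing time (a new reading comes with each control period).
- snapshot(name): name is "side" or "top"; returns a dict with "color" (420x560x3 uint8, red, green, blue), "z_map" (420x560 float32, m along the optical axis (not along the pixel's ray), 0 where there is no reading), "intrinsics" (3x3 intrinsics, pixels), "rvec" (rotation vector, rad) and "tvec" (3), from world to camera coordinates, as OpenCV has them. Camera axes: x right, y down, z forward; pixel columns grow to the right and rows downward; lengths in m; the calibration is good to about 2 mm. A picture is of the moment at which its call begins.
- job_done(): hands the job in; it is judged then, once.
The state is a dict: "t": time; "q": joint angles; "joint_vel": joint speeds; "joint_efforts": joint torques, N m; "ee_pos": TCP position; "eef_rot": TCP orientation; "ft_force": force on the tool from outside, world axes, zero at the start; "torque": the same for the moment, N m; "width": opening from 0.0 (shut) to 1.0 (fully open); "grasp_force": force on a finger pad.
Only numpy, scipy, OpenCV 4.12 (cv2) and the standard library are available. Lean on these libraries where they do the work, as an engineer would, in place of code of your own. Each camera call takes 0.05 s, during which the arm holds its last target. There are 200 camera calls.

TASK

Hang the empty tin that stands mouth-down on the bench on the free draining peg, mouth-down and pushed fully home, so that its bottom rests on the nose of the peg. Keep hold of it until it is home, then let go and leave it hanging at rest. Leave the other tin hanging where it is and do not knock over the oil can.

Things in the scene. Friction and masses are not known exactly. Their poses are not given: they have to be found in the camera images.
- tin_mid (a point): centre (half-way up, 44 mm above the bench at the start) of the tin to hang: plain grey ribbed open sheet-metal tin, 63 mm across, 88 mm tall, inner width at least 50 mm, about 0.12 kg. It stands upside down on the bench, closed bottom up. Its own z axis runs from closed bottom to mouth, so it points down at the start; its yaw has no meaning, the tin is round.
- tin_floor (a point): the middle of the inside face of the same tin's closed bottom, 40 mm from tin_mid toward the closed end (the bottom is 4 mm thick); the peg's nose comes to rest against this face, at most 13 mm from its middle.
- free_stand: free draining stand, fixed to the bench, nothing hangs on it: dark steel base plate 125 x 90 x 12 mm (origin under it, z up), a 16 mm bare steel rod rising from its rear, and over the rod's upper end a grey round-nosed sleeve 28 mm thick, 129 mm long. This peg leans 30 degrees from upright toward the stand's own -x (roughly to the robot).
- free_stand_tip (a point): nose of the free peg, the end point of its axis, 185 mm above the bench. The axes are those of the stand: the peg's direction from root to nose is (-0.50, 0, 0.866) in them. Hung home, the tin's axis lies along the peg within about 6 degrees.
- hung_mid (a point): the centre of another such tin, 61 mm across and 84 mm tall, that already hangs mouth-down on the second, identical peg; it is loose and must stay there. That peg's nose lies about 37 mm from this point, toward the tin's closed end. The two pegs stand side by side, at least 180 mm apart, either one on the left.
- oil_mid (a point): bystander, loose: red pump oil can with a thin spout, 76 x 90 mm, 152 mm tall; point 50 mm up.
Things that resemble listed ones, but are neither listed nor needed, are in the scene too. What is shaped like the part that bears tin_mid but blue is not meant.

How it is judged:
By the outcome, as a careful person would: the job done as asked, in the order asked, and still so for the second after the job is handed in, with the robot touching nothing.
It also fails if it takes over 37 s, if anything falls off the work surface, if the arm or the gripper's body presses on something with over 40 N, if the wrist force passes 120 N, or if a joint passes its speed limit or range.

## Working session

There is one attempt and no reset: what is moved stays moved. The work goes in short steps, Python scripts to look and compute and a shell command to move; the robot and the scene stay as the last step left them, time stands still between calls to the robot, and variables do not carry over. Pictures are saved under pics/ and viewed, at most 10 in all, crops included, and the job is handed in when it is done.

```bash
mkdir -p pics; ls
cat > h.py <<'E'
import numpy as np,cv2
from bench import read_state,snapshot,job_done
def cloud(s):
    K=np.array(s["intrinsics"]);R=cv2.Rodrigues(np.array(s["rvec"],float))[0];t=np.array(s["tvec"],float).ravel()
    z=s["z_map"];v,u=np.mgrid[:z.shape[0],:z.shape[1]]
    P=np.stack([(u-K[0,2])/K[0,0]*z,(v-K[1,2])/K[1,1]*z,z],-1)
    W=(P-t)@R; W[z<=0]=np.nan
    return W
E
python3 - <<'E'
from h import *
for n in("side","top"):
    s=snapshot(n);np.save(f"{n}0.npy",s,allow_pickle=True)
    cv2.imwrite(f"pics/{n}0.png",s["color"][...,::-1])
    print(n,s["intrinsics"],s["rvec"],s["tvec"])
print(read_state())
E
```

```text
pics
side [[440.24684144   0.         277.70079314]
 [  0.         440.24684144 206.54951151]
 [  0.           0.           1.        ]] [ 0.60989202 -2.37852476  1.51723545] [0.41665691 0.26327717 0.9271784 ]
top [[445.55301817   0.         275.45600993]
 [  0.         445.55301817 211.17661712]
 [  0.           0.           1.        ]] [ 2.17593469 -2.1821533   0.10314029] [-0.06719036  0.54063435  1.17698505]
{'t': 0.1, 'q': array([-4.86953274e+01,  2.05891521e+01,  6.39307079e-01, -1.57936741e-02,
       -7.01351852e+01, -1.65058067e+01]), 'joint_vel': array([-0.02888558, -0.16289714,  0.1254404 ,  0.03569943,  0.00152226,
        0.00961974]), 'joint_efforts': array([-9.87998174e-04, -5.84163094e+01,  2.93752384e+01,  7.01548755e+00,
        1.01807347e-02, -2.02551371e-05]), 'ee_pos': array([ 0.28289536, -0.61238994,  0.22570408]), 'eef_rot': array([ 1.79914255e+02, -9.92420100e-03, -1.55206504e+02]), 'ft_force': array([-0.22355915,  0.72542112,  0.00738742]), 'torque': array([ 0.07034307, -0.00355913,  0.01769133]), 'grasp_force': 0.0, 'width': 0.9951230605954383}
```

View pics/side0.png

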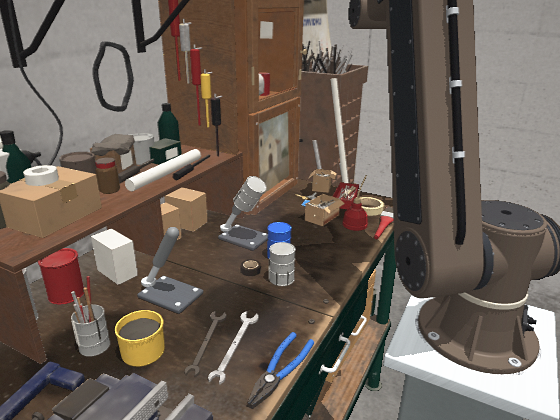

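View pics/top0.png

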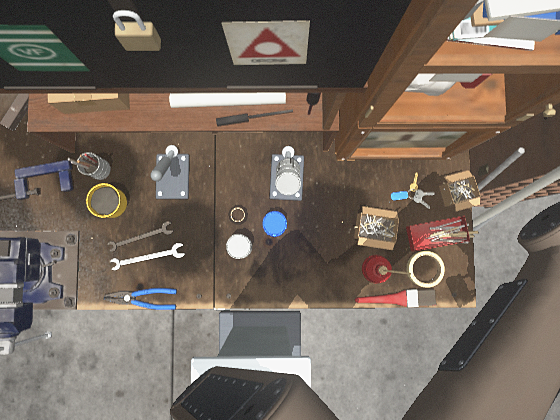

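Grey tin candidates:
- Plain grey tin: side (282,265), top (238,245). This fits the description.
- Blue tin: side (279,238), top (275,223). Excluded by colour.
- Pencil tin: side (90,330), top (93,165). It is mouth-up and holds pencils.
- Hung tin: side (250,192), top (288,180). It must stay where it is.

The free peg is at side (165,260), top (165,165). The oil can is at side (355,213), top (377,269).

Run:
```python
from h import *
T=np.load("top0.npy",allow_pickle=True).item();S=np.load("side0.npy",allow_pickle=True).item()
WT=cloud(T);WS=cloud(S)
def box(W,u0,u1,v0,v1):
    m=np.zeros(W.shape[:2],bool);m[v0:v1,u0:u1]=1;return m
# tin lid from top
m=box(WT,220,256,228,262)&(WT[...,2]>.08)&(WT[...,2]<.1)
p=WT[m];(c,r)=cv2.minEnclosingCircle(p[:,:2].astype(np.float32));print("tin top",np.median(p,0),c,r,len(p), p[:,:2].min(0),p[:,:2].max(0))
m=box(WS,262,302,238,292)&(WS[...,2]>.081)&(WS[...,2]<.1)
p=WS[m];print("tin side",p.mean(0),p.min(0),p.max(0),len(p))
for n,bx in (("free",(148,192,140,202)),("hung",(265,310,140,202))):
    b=box(WT,*bx);m=b&(abs(WT[...,2]-.012)<.006);p=WT[m];
    (cc,wh,a)=cv2.minAreaRect(p[:,:2].astype(np.float32));print(n,"plate",cc,wh,a,len(p));print(cv2.boxPoints((cc,wh,a)))
    m=b&(WT[...,2]>.06)&(WT[...,2]<.28);p=WT[m];
    print("top z pts",p[:,2].max());
    for z in np.arange(.08,.24,.02):
        q=p[abs(p[:,2]-z)<.01]
        if len(q):print(round(z,2),q.mean(0).round(3),q.min(0).round(3),q.max(0).round(3),len(q))
# side view peg
for n,bx in (("free",(135,190,220,300)),("hung",(220,275,165,240))):
    m=box(WS,*bx);p=WS[m&(WS[...,2]>.05)&(WS[...,0]<.80)]
    print(n)
    for z in np.arange(.06,.26,.02):
        q=p[abs(p[:,2]-z)<.004]
        if len(q):print(round(z,2),np.median(q,0).round(3),q.min(0).round(3),q.max(0).round(3),len(q))
big=cv2.resize(S["color"][150:310,120:320],None,fx=4,fy=3.75,interpolation=cv2.INTER_CUBIC);big=cv2.resize(big,(750,600));cv2.imwrite("pics/crop1.png",big[...,::-1])
```

```text
tin top [0.44638434 0.02695247 0.08740325] (0.44572505354881287, 0.027080632746219635) 0.030940711498260498 463 [ 0.41618104 -0.00375411] [0.47434788 0.05754774]
tin side [0.4468174  0.03115867 0.08664751] [ 0.41740676 -0.0025424   0.08126689] [0.47754236 0.06036715 0.09063002] 323
free plate (0.6586118936538696, 0.22317160665988922) (0.16474400460720062, 0.11887957900762558) 0.43956324458122253 1189
[[0.5757863  0.2819777 ]
 [0.57669836 0.16310163]
 [0.7414375  0.1643655 ]
 [0.7405254  0.28324157]]
top z pts 0.19033754004397987
0.08 [0.673 0.208 0.082] [0.657 0.202 0.07 ] [0.682 0.218 0.09 ] 5
0.1 [0.666 0.208 0.099] [0.651 0.201 0.09 ] [0.675 0.225 0.109] 33
0.12 [0.655 0.208 0.12 ] [0.638 0.201 0.111] [0.665 0.223 0.13 ] 42
0.14 [0.643 0.209 0.14 ] [0.622 0.2   0.131] [0.654 0.224 0.15 ] 46
0.16 [0.631 0.209 0.16 ] [0.6   0.201 0.15 ] [0.643 0.225 0.169] 44
0.18 [0.614 0.213 0.181] [0.6   0.201 0.17 ] [0.632 0.228 0.189] 126
0.2 [0.617 0.213 0.19 ] [0.614 0.211 0.19 ] [0.621 0.216 0.19 ] 3
hung plate (0.6550379991531372, -0.10132050514221191) (0.12196104973554611, 0.17023502290248
[... 1107 characters left out ...]
0.164] 40
0.18 [0.608 0.225 0.18 ] [0.602 0.207 0.176] [0.625 0.231 0.184] 53
hung
0.06 [ 0.715 -0.2    0.06 ] [ 0.517 -0.419  0.056] [ 0.792 -0.036  0.064] 72
0.08 [ 0.715 -0.2    0.08 ] [ 0.503 -0.419  0.076] [ 0.791 -0.031  0.084] 97
0.1 [ 0.716 -0.2    0.1  ] [ 0.612 -0.419  0.096] [ 0.787 -0.079  0.104] 107
0.12 [ 0.715 -0.199  0.12 ] [ 0.598 -0.404  0.116] [ 0.787 -0.067  0.124] 143
0.14 [ 0.706 -0.198  0.14 ] [ 0.586 -0.339  0.136] [ 0.786 -0.066  0.144] 154
0.16 [ 0.694 -0.199  0.16 ] [ 0.571 -0.264  0.156] [ 0.785 -0.066  0.164] 160
0.18 [ 0.596 -0.093  0.18 ] [ 0.582 -0.213  0.176] [ 0.74  -0.064  0.184] 112
0.2 [ 0.616 -0.097  0.197] [ 0.609 -0.106  0.196] [ 0.618 -0.083  0.199] 9
```

View pics/crop1.png

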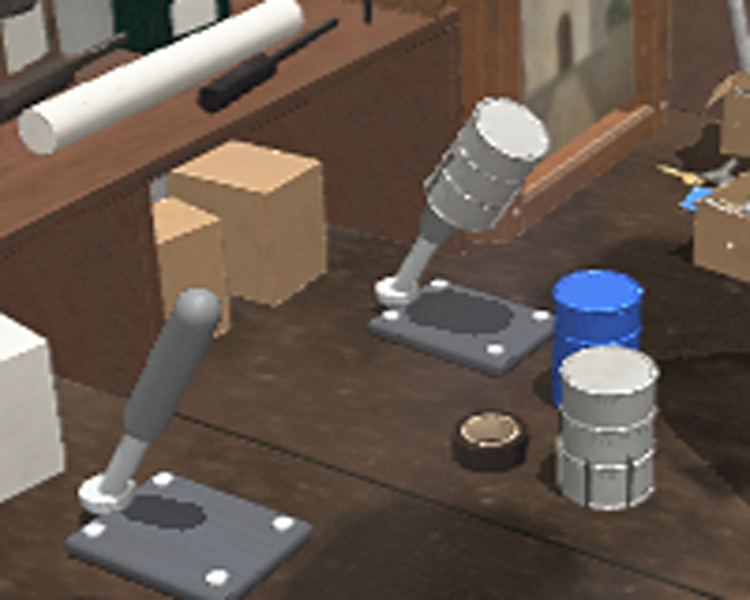

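The crop confirms the choice: the plain grey tin, closed bottom up, is at crop (607,430), with the blue one behind it. The free peg's nose is at crop (200,305). Next I fit the peg axis to the depth points.

Run:
```python
from h import *
from scipy.optimize import least_squares
P=[]
for n in("top","side"):
    W=cloud(np.load(n+"0.npy",allow_pickle=True).item()).reshape(-1,3)
    m=(W[:,0]>.59)&(W[:,0]<.70)&(W[:,1]>.18)&(W[:,1]<.25)&(W[:,2]>.09)&(W[:,2]<.2)&(abs(W[:,0]-(.607+(.185-W[:,2])*.577))<.03)
    P.append(W[m]);print(n,m.sum())
def f(p,Q):
    t=np.array([p[0],p[1],.185]);y=p[2];d=np.array([-.5*np.cos(y),-.5*np.sin(y),.866])
    v=t-.014*d-Q; s=np.maximum(v@d,0); return np.linalg.norm(v-s[:,None]*d,axis=1)-.014
for Q in(P[0],P[1],np.vstack(P)):
    r=least_squares(f,[.607,.215,0],args=(Q,),loss="soft_l1",f_scale=.002);print(r.x[:2],np.degrees(r.x[2]),np.abs(r.fun).mean())
s=read_state();a=np.radians(s["eef_rot"])
Rz=lambda a:np.array([[np.cos(a),-np.sin(a),0],[np.sin(a),np.cos(a),0],[0,0,1]])
from scipy.spatial.transform import Rotation as Ro
R=Ro.from_euler("xyz",a).as_matrix();print(R.round(3))
for n,pt in(("tin above",[.446,.028,.226]),):print((R.T@(np.array(pt)-s["ee_pos"])/.75).round(4))
```

```text
top 294
side 495
[0.60698446 0.21482426] 0.4220535210727575 0.0008189351779539476
[0.60983776 0.21616475] -0.5923989683776446 0.0008453171784854991
[0.6086546  0.21551294] 0.18814598904521687 0.0010897295455787395
[[-0.908 -0.419 -0.001]
 [-0.419  0.908  0.001]
 [ 0.     0.001 -1.   ]]
[-5.555e-01  6.840e-01  5.000e-04]
```

```bash
python3 -m handwheel '[[0,0,0,0.9],[0,0,0,0.9],[0,0,0,0.9],[0,0,0,0.9],[0,0,0,0.9],[0,0,0,0.9]]' 1
python3 -m handwheel '[[-0.0135,0.0533,0,0],[-0.0135,0.0533,0,0],[-0.0135,0.0533,0,0],[-0.0135,0.0533,0,0],[-0.0135,0.0533,0,0],[-0.0135,0.0533,0,0],[-0.0135,0.0533,0,0],[-0.0135,0.0533,0,0]]'
python3 -m handwheel '[[-0.0135,0.0533,0,0],[-0.0135,0.0533,0,0],[-0.0135,0.0533,0,0],[-0.0135,0.0533,0,0],[-0.0135,0.0533,0,0],[-0.0135,0.0533,0,0],[-0.0135,0.0533,0,0],[0,0,0,0]]'
```

```text
t: 0.6
ee_pos: [0.283, -0.6125, 0.226]
eef_rot: [179.9, -0.0, 179.8]
ft_force: [0.2, -0.9, -0.5]
width: 1.003
grasp_force: 0.0
t: 1.27
ee_pos: [0.3636, -0.291, 0.2264]
eef_rot: [180.0, -0.0, -180.0]
ft_force: [1.7, 0.3, 0.5]
width: 0.998
grasp_force: 0.0
t: 1.93
ee_pos: [0.4361, -0.0076, 0.2267]
eef_rot: [179.9, 0.1, -179.7]
ft_force: [0.5, 0.0, 0.8]
width: 1.002
grasp_force: 0.0
```

```bash
python3 -m handwheel '[[-0.014,0.048,0,0],[0,0,0,0],[0,0,0.045,0],[0,0,0.045,0],[0,0,0.045,0],[0,0,0,0]]'
python3 - <<'E'
from h import *
for n in("side","top"):
    s=snapshot(n);cv2.imwrite(f"pics/{n}1.png",s["color"][...,::-1])
a=cv2.imread("pics/side1.png")[190:320,200:360];b=cv2.imread("pics/top1.png")[180:310,160:320]
cv2.imwrite("pics/c2.png",cv2.resize(np.hstack([a,b]),(800,325)))
print(read_state()["ee_pos"])
E
```

```text
t: 2.43
ee_pos: [0.4408, 0.0216, 0.12]
eef_rot: [-179.8, -0.5, 180.0]
ft_force: [-1.5, -0.5, 0.4]
width: 1.0
grasp_force: 0.0
[0.44456564 0.02252886 0.12526461]
```

View pics/c2.png

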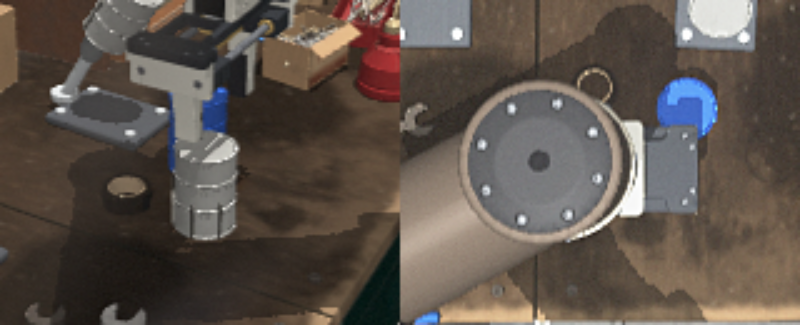

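The side crop shows the finger over the tin's near side at (190,110), centred about 5 mm short in y, with the blue tin clear behind it. I'll correct that, go down and close.

```bash
python3 -m handwheel '[[-0.002,0.007,0,0],[0,0,0,0],[0,0,0.04,0],[0,0,0.04,0],[0,0,0.032,0],[0,0,0,0],[0,0,0,0]]'
python3 -m handwheel '[[0,0,0,0],[0,0,0,0],[0,0,0,0],[0,0,0,0],[0,0,0,0],[0,0,0,0],[0,0,0,0],[0,0,0,0]]' -1
```

```text
t: 3.12
ee_pos: [0.4468, 0.0284, 0.042]
eef_rot: [-180.0, -0.0, -179.9]
ft_force: [0.8, 0.1, -0.2]
width: 1.001
grasp_force: 0.0
t: 3.78
ee_pos: [0.447, 0.0285, 0.0421]
eef_rot: [180.0, 0.1, -179.9]
ft_force: [-2.2, 1.2, 7.9]
width: 0.7
grasp_force: 30.0
```

```bash
python3 -m handwheel '[[0,0,-0.04,0],[0,0,-0.05,0],[0,0,-0.05,0],[0,0,-0.05,0],[0,0,-0.05,0],[0,0,-0.05,0],[0,0,0,0]]'
python3 -m handwheel '[[-0.033,0.035,0,0],[-0.033,0.035,0,0],[-0.033,0.035,0,0],[-0.033,0.035,0,0],[-0.033,0.035,0,0],[-0.033,0.035,0,0],[-0.033,0.035,0,0],[0,0,0,0]]'
python3 -m handwheel '[[0,0,0,0],[0,0,0,0]]'
```

```text
t: 4.37
ee_pos: [0.4497, 0.0289, 0.2664]
eef_rot: [179.8, 0.6, -179.9]
ft_force: [0.8, 0.8, -0.6]
width: 0.699
grasp_force: 30.0
t: 5.03
ee_pos: [0.6224, 0.216, 0.2556]
eef_rot: [-179.9, -0.1, -179.9]
ft_force: [-0.0, 0.4, -1.5]
width: 0.695
grasp_force: 30.0
t: 5.2
ee_pos: [0.6191, 0.212, 0.2575]
eef_rot: [-179.9, -0.1, -179.9]
ft_force: [0.3, -0.5, -0.9]
width: 0.696
grasp_force: 30.0
```

Run:
```python
from h import *
for n in("side","top"):
    s=snapshot(n);cv2.imwrite(f"pics/{n}2.png",s["color"][...,::-1])
a=cv2.imread("pics/side2.png")[120:320,80:280]
cv2.imwrite("pics/c3.png",cv2.resize(a,(600,600)))
W=cloud(snapshot("side")).reshape(-1,3);s=read_state();e=s["ee_pos"];print(e,s["eef_rot"],s["ft_force"])
m=(abs(W[:,0]-e[0])<.06)&(abs(W[:,1]-e[1])<.06)&(W[:,2]>.19)&(W[:,2]<e[2]-.005);p=W[m];print(p.min(0),p.max(0),len(p))
```

```text
[0.61904676 0.21144155 0.25925907] [ 1.79983820e+02  1.77305422e-02 -1.79980079e+02] [-0.23743452 -0.26364421 -2.0905703 ]
[0.58789776 0.19113243 0.21746486] [0.64738469 0.24569206 0.25413143] 492
```

View pics/c3.png

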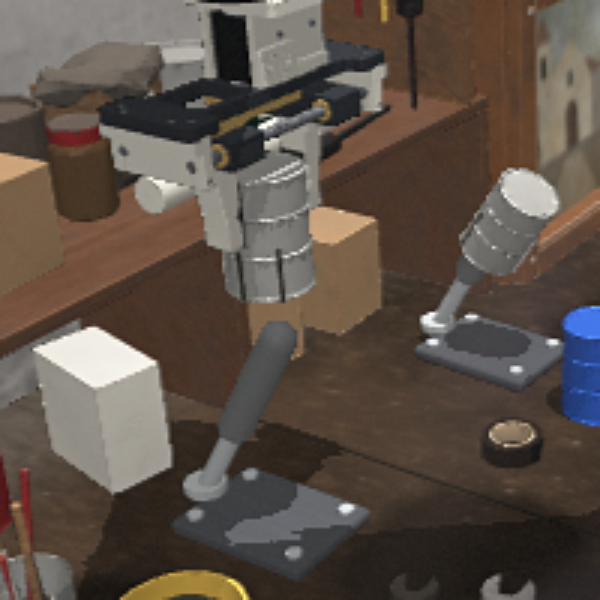

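The tin hangs upright in the grip at (270,240), just above the nose at (280,335). The tin already hung at (510,220) is untouched. I'll centre it and lower it over the nose.

```bash
python3 -m handwheel '[[-0.004,0.005,0,0],[0,0,0.02,0],[0,0,0.02,0],[0,0,0.02,0],[0,0,0.02,0],[0,0,0,0],[0,0,0,0]]'
python3 -m handwheel '[[0,0,0.01,0],[0,0,0.005,0],[0,0,0.005,0],[0,0,0,0],[0,0,0,0]]'
```

```text
t: 5.93
ee_pos: [0.6223, 0.2155, 0.1989]
eef_rot: [-180.0, -0.0, -180.0]
ft_force: [0.0, 0.7, -0.7]
width: 0.695
grasp_force: 30.0
t: 6.35
ee_pos: [0.6225, 0.2158, 0.1838]
eef_rot: [-180.0, -0.0, -180.0]
ft_force: [-0.8, 0.4, -0.3]
width: 0.695
grasp_force: 30.0
```

```bash
python3 -m handwheel '[[0,0,0.005,0],[0,0,0.005,0],[0,0,0,0]]'
python3 -m handwheel '[[0,0,0.005,0],[0,0,0.005,0],[0,0,0,0]]'
```

```text
t: 6.6
ee_pos: [0.6238, 0.2161, 0.1764]
eef_rot: [180.0, 0.1, -179.9]
ft_force: [5.0, -0.8, -2.3]
width: 0.697
grasp_force: 30.0
t: 6.85
ee_pos: [0.6236, 0.2162, 0.1688]
eef_rot: [180.0, 0.1, -180.0]
ft_force: [7.3, -0.7, -3.3]
width: 0.691
grasp_force: 30.0
```

```bash
python3 -m handwheel '[[0,0,0.005,0],[0,0,0.005,0],[0,0,0,0],[0,0,0,0]]'
python3 - <<'E'
from h import *
a=snapshot("side")["color"][120:320,80:280,::-1];cv2.imwrite("pics/c4.png",cv2.resize(a,(600,600)));s=read_state();print(s["ee_pos"],s["ft_force"],s["torque"])
E
```

```text
t: 7.18
ee_pos: [0.6232, 0.216, 0.1609]
eef_rot: [180.0, 0.1, -180.0]
ft_force: [6.8, -0.7, -1.5]
width: 0.699
grasp_force: 30.0
[0.62324928 0.21592704 0.16090824] [ 6.63563309 -0.72575266 -1.76608489] [-0.30492671 -2.87633683 -0.02939016]
```

View pics/c4.png

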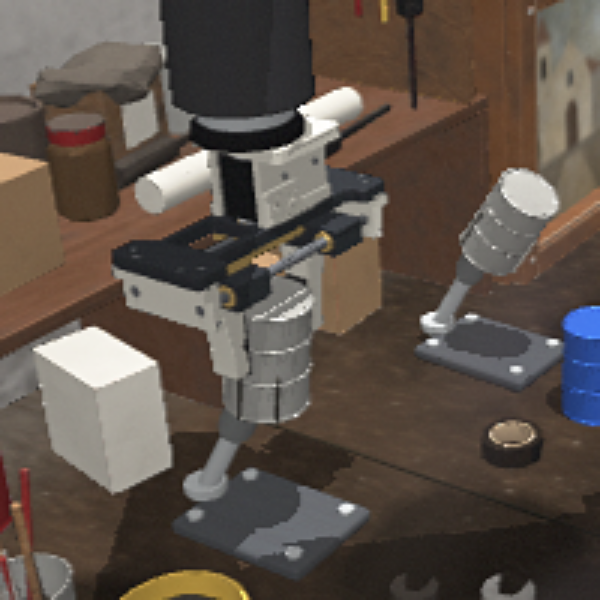

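The tin (270,350) is on the peg and starting to tilt in the grip. I'll keep going down while easing toward -x.

```bash
python3 -m handwheel '[[0.003,0,0.004,0],[0.003,0,0.004,0],[0,0,0,0]]'
python3 -m handwheel '[[0.003,0,0.004,0],[0.003,0,0.004,0],[0,0,0,0]]'
python3 - <<'E'
from h import *
a=snapshot("side")["color"][120:320,80:280,::-1];cv2.imwrite("pics/c5.png",cv2.resize(a,(600,600)));s=read_state();print(s["ee_pos"],s["ft_force"],s["torque"])
E
```

```text
t: 7.48
ee_pos: [0.6177, 0.216, 0.1548]
eef_rot: [180.0, -0.0, -180.0]
ft_force: [4.4, 0.7, 0.8]
width: 0.69
grasp_force: 30.0
t: 7.73
ee_pos: [0.6129, 0.216, 0.1486]
eef_rot: [180.0, -0.0, -180.0]
ft_force: [3.4, 0.1, 2.0]
width: 0.692
grasp_force: 30.0
[0.61300145 0.21594881 0.14882108] [3.89832577 0.10520894 1.63794046] [ 0.20645305 -1.31845804  0.02417528]
```

View pics/c5.png

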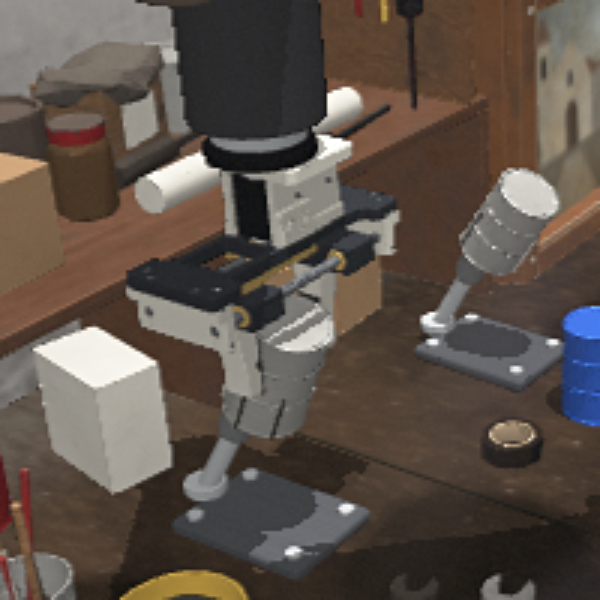

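The tin (285,365) is now nearly parallel to the peg. I'll press it home in small steps and watch the force.

```bash
python3 -m handwheel '[[0.002,0,0.004,0],[0,0,0,0]]'
python3 -m handwheel '[[0.001,0,0.004,0],[0,0,0,0]]'
python3 -m handwheel '[[0,0,0.003,0],[0,0,0,0]]'
```

```text
t: 7.95
ee_pos: [0.6117, 0.2158, 0.1458]
eef_rot: [-180.0, -0.0, -180.0]
ft_force: [4.1, -1.0, 2.5]
width: 0.695
grasp_force: 30.0
t: 8.12
ee_pos: [0.6111, 0.2158, 0.1428]
eef_rot: [-180.0, -0.0, -180.0]
ft_force: [3.6, -0.0, 2.4]
width: 0.696
grasp_force: 30.0
t: 8.28
ee_pos: [0.6115, 0.2157, 0.1415]
eef_rot: [-180.0, 0.0, -179.9]
ft_force: [2.2, -1.0, 6.8]
width: 0.695
grasp_force: 30.0
```

```bash
python3 -m handwheel '[[0,0,0.003,0],[0,0,0,0]]'
python3 -m handwheel '[[0,0,0.003,0],[0,0,0,0]]'
cat > tilt.py <<'E'
from h import *
S=snapshot("side");W=cloud(S)
c=W.reshape(-1,3)
m=(abs(c[:,0]-.615)<.07)&(abs(c[:,1]-.2155)<.045)&(c[:,2]>.09)&(c[:,2]<.23)
# normals from depth neighbours
import sys
p=c[m]
# closed face: points with top-most projection along peg dir
d=np.array([-.5,0,.866]);tip=np.array([.608,.2155,.185])
s=(p-tip)@d;r=np.linalg.norm((p-tip)-s[:,None]*d,axis=1)
q=p[(s>-.006)&(s<.014)&(r<.022)]
for _ in range(5):
    o=np.median(q,0);n=np.linalg.svd(q-q.mean(0),full_matrices=False)[2][2];n*=np.sign(n[2]);e=(q-q.mean(0))@n;q=q[abs(e-np.median(e))<.003]
print(len(q),"normal",n.round(3),"angle to peg",np.degrees(np.arccos(n@d)),"lean",np.degrees(np.arctan2(-n[0],n[2])),"face offset from tip",(((q-tip)@d).mean()),q.mean(0))
E
python3 tilt.py
```

```text
t: 8.45
ee_pos: [0.6116, 0.2158, 0.1413]
eef_rot: [-180.0, 0.1, -179.9]
ft_force: [-3.0, -1.9, 18.3]
width: 0.69
grasp_force: 30.1
t: 8.62
ee_pos: [0.6119, 0.2158, 0.141]
eef_rot: [180.0, 0.2, -179.9]
ft_force: [-7.6, -2.8, 29.0]
width: 0.694
grasp_force: 30.1
145 normal [-0.464 -0.     0.886] angle to peg 2.372984513073166 lean 27.658381228506233 face offset from tip 0.002083493833815925 [0.60120228 0.21357311 0.1834811 ]
```

The tool stopped at z 0.141 with 29 N upward, the tin lies 2.4° off the peg, and its bottom is on the nose. I'll ease the load and release.

```bash
python3 -m handwheel '[[0,0,-0.005,0],[0,0,0,0]]'
python3 -m handwheel '[[0,0,0,0],[0,0,0,0],[0,0,0,0],[0,0,0,0],[0,0,0,0],[0,0,0,0],[0,0,0,0]]' 1
python3 tilt.py
```

```text
t: 8.83
ee_pos: [0.6112, 0.2158, 0.1412]
eef_rot: [180.0, 0.0, -180.0]
ft_force: [-0.7, -1.3, 11.1]
width: 0.692
grasp_force: 30.1
t: 9.42
ee_pos: [0.6111, 0.2158, 0.14]
eef_rot: [-180.0, -0.0, -180.0]
ft_force: [0.0, 1.0, 0.4]
width: 1.001
grasp_force: 0.0
168 normal [-0.486 -0.     0.874] angle to peg 0.9869977082329378 lean 29.089833938198026 face offset from tip 0.002663616987381593 [0.60202996 0.21418312 0.18462887]
```

```bash
python3 -m handwheel '[[0,0,-0.02,0],[0,0,-0.03,0],[0,0,-0.04,0],[0,0,-0.04,0],[0,0,-0.04,0],[0,0,0,0],[0,0,0,0],[0,0,0,0]]'
python3 -m handwheel '[[0,0,0,0],[0,0,0,0],[0,0,0,0],[0,0,0,0],[0,0,0,0],[0,0,0,0],[0,0,0,0],[0,0,0,0]]'
python3 tilt.py
python3 - <<'E'
from h import *
a=snapshot("side")["color"][120:345,80:380,::-1];cv2.imwrite("pics/c6.png",cv2.resize(a,(800,600)))
E
```

```text
t: 10.13
ee_pos: [0.6117, 0.2159, 0.2673]
eef_rot: [-180.0, 0.1, -179.9]
ft_force: [0.4, 0.1, 0.3]
width: 1.0
grasp_force: 0.0
t: 10.8
ee_pos: [0.6113, 0.2159, 0.2678]
eef_rot: [180.0, 0.0, -180.0]
ft_force: [-0.5, -0.5, 0.3]
width: 0.998
grasp_force: 0.0
237 normal [-0.492  0.009  0.87 ] angle to peg 0.8155056378972918 lean 29.50004332378304 face offset from tip 0.002480776113637636 [0.60653823 0.21569056 0.18702066]
```

View pics/c6.png

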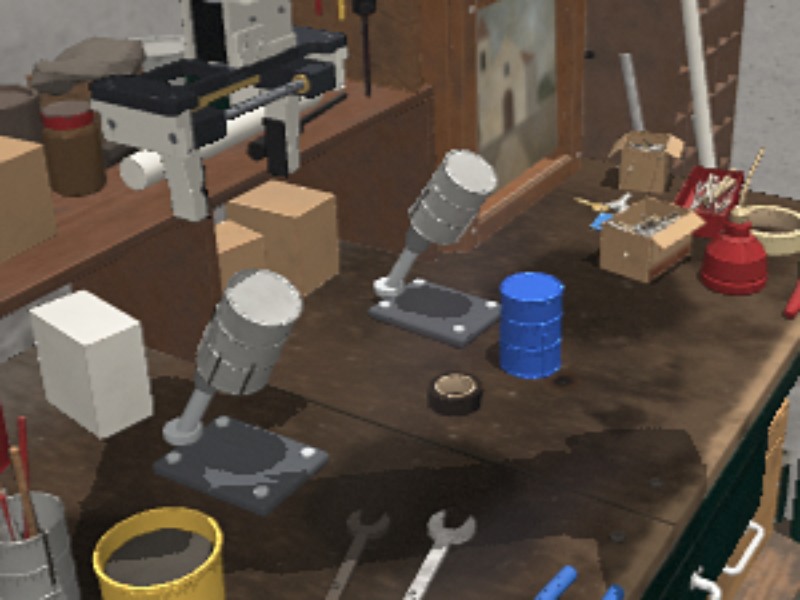

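The tin hangs home on the free peg at (250,330), aligned with it. The other tin (455,200) and the oil can (735,255) are undisturbed, and the gripper is clear.

```bash
python3 -c "from bench import job_done;print(job_done())"
```

```text
the job is handed in; nothing more can be done
None
```

The tin hangs mouth-down, fully home on the free peg and about 1° off its axis, released and at rest; the other tin and the oil can are undisturbed, and I handed the job in at about 11 s.

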